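# Test a prism's sprung seat and bolt the pen

### The job

In the felt-edged holding pen, find the prism with a three-cornered top and press lightly down on it with the fingertips until its sprung seat clearly gives (about 5 mm), then let it rise again. After that, push the gate's bolt fully home with the fingers so that the pen is locked, and withdraw. Lift nothing, do not touch the other two prisms, and leave the other things on the table where they are.

Things in the scene. Friction and masses are not known exactly. Their poses are not given: they have to be found in the camera images.
- pen: Low wooden holding pen, fixed to the table, 112 mm (x) by 320 mm (y), walls 33 mm high with felt on top; origin at the centre of its underside. The wooden gate is in the middle of its -x side (58 mm high, posts at y = +-90 mm), always shut. The bolt runs along the outside of the gate at x = -66 mm in the pen's frame, in low staples whose tops are 53 mm above the table
- seat_mid (a point): Centre of the top of the pen's middle seat at rest, 20 mm above the table. Three round sprung felt seats, 80 mm across, lie in a row along the pen's y axis at y = -100, 0 and +100 mm. A seat with its prism rests against an upper stop; an extra push of about 1.3 to 2 N starts it down, then 0.4 N per mm; it reaches the bottom at 8 mm
- prism_three: Clear glass prism, three-cornered (equal sides of 62 mm), standing upright, 60 mm tall with a flat top; loose, about 0.25 kg. Origin at the centre of its underside, z up (top face 60 mm above the origin). Stands on one of the pen's three sprung seats, any of them, turned at any angle. This is the one to press
- prism_four: Clear glass prism, square, 42 mm sides, standing upright, 60 mm tall with a flat top; loose, about 0.25 kg. Origin at the centre of its underside, z up (top face 60 mm above the origin). Stands on one of the pen's three sprung seats, any of them, turned at any angle. Must not be touched
- prism_six: Clear glass prism, six-sided, 47 mm across flats, standing upright, 60 mm tall with a flat top; loose, about 0.25 kg. Origin at the centre of its underside, z up (top face 60 mm above the origin). Stands on one of the pen's three sprung seats, any of them, turned at any angle. Must not be touched
- bolt (a joint): Travel of the gate's bolt in m: 0 fully drawn, 0.040 fully home against its stop in the far post. It grows as the bolt moves in the pen's -y direction. It stays where it is left; about 2 N moves it
- bolt_knob (a point): Point on the axis of the bolt's upright steel knob, 75 mm above the table; moves with the bolt. The knob is a 12 mm round stem on the bolt bar (top of bar 49 mm above the table) with an 18 mm ball on top, 74 to 92 mm above the table. In the pen's frame x = -66 mm; y = +30 mm when drawn, -10 mm when home. The way beside it is free for fingertips over 55 mm above the table
- cup: Cream-white porcelain cup, 76 mm across, 75 mm tall, loose, beside the pen; origin under its centre. Leave alone
- bottle: Amber cleaner bottle, 56 mm across, 150 mm tall, loose, beside the pen; origin under its centre. Leave alone
- dividers: Steel dividers lying flat, about 160 mm long, loose; origin midway along, x axis towards the hinge. Leave alone
- brush: Hand brush lying flat along its x axis, loose. Leave alone
- lens_ring: Brass lens ring lying flat, 72 mm across, 14 mm high, loose; origin under its centre. Leave alone
Mind the look-alikes: they are no part of the job. What is shaped like the prism_six but black, blue or green is not meant.

How it is judged:
By the outcome, as a careful person would: the job done as asked, in the order asked, and still so for the second after the job is handed in, with the robot touching nothing.
It also fails if it takes over 35 s, if anything falls off the work surface, if the arm or the gripper's body presses on something with over 40 N, if the wrist force passes 120 N, or if a joint passes its speed limit or range.

### The arm

A 6-joint arm with a two-finger parallel gripper is mounted at the origin on the work surface. World frame = base frame: x ahead of the robot, y to its left, z up, the work surface at z = 0. Lengths are in m, angles in degrees, forces in N, time in s.
With the tool pointing down it reaches from about 0.325 to 0.775 m from the base axis. Payload 5.5 kg.
Tool frame: the origin (TCP) lies at the centre of the arm's flange, where the gripper is bolted on; the fingertips stand 182 mm ahead of it and the grasp point (between the pads) lies 163 mm ahead of it; z points along the fingers, y is the line along which they close (so a half turn about z gives the same grasp; the last joint's range is limited). The gripper opens to 88 mm and grips with 3 to 60 N. Pads are 20 mm wide; open, the fingers measure 115 mm over their backs; the gripper's body (75 mm by 178 mm) begins 61 mm behind the grasp point.
Start: joints at [73.814, 5.22, 70.514, -0, 104.267, -3.249], TCP at [0.134, 0.585, 0.405] pointing down, gripper open.
Joint ranges: [-164.24, 164.24], [-49.07, 125.15], [9.68, 141.18], [-86.29, 266.29], [3.28, 154.24], [-151.56, 151.56]. Speed limits (degrees/s): [147.25, 147.25, 172.46, 180, 180, 180].

### API

Orientations are given as [roll, pitch, yaw] about the fixed x, y, z axes, in that order (R = Rz(yaw) Ry(pitch) Rx(roll)).
In Python, from station import r gives the robot as it stands. The module is installed in compiled form; this text tells all that it offers. Calls block until the motion is done:
- r.reach(position, orientation): joint-space move of the TCP to a pose.
- r.servo_line(position, rotation=None, speed=0.15): straight line of the TCP; rotation=None keeps the orientation; speed is the mean speed in m/s.
- r.move_joints(angles): joint-space move.
- r.let_go() and r.grab(squeeze=None): open the fingers fully, or close them until they stop; squeeze is the grip in N (None keeps the last).
- r.wait(seconds).
- r.inverse_kinematics(position, orientation): joint angles nearest the present ones, or None.
- r.sense(): the state.
- r.snapshot(name): name is "side" or "top"; returns a dict with "frame" (480x640x3 uint8, red, green, blue), "fx", "fy", "cx", "cy" (pixels), "dist_coeffs" ([k1, k2, p1, p2, k3] as OpenCV has them; the pictures are not rectified), "R" (3x3) and "t" (3): a world point X has camera coordinates R X + t. Camera axes: x right, y down, z forward; pixel columns grow to the right and rows downward; lengths in m; the calibration is good to about 2 mm. A picture is of the moment at which its call begins. There is no depth.
A pose or a line that the arm cannot do raises r.IKError and nothing moves.
- r.hand_in(): hands the job in; it is judged then, once.
The state is a dict: "clock": time; "joints": joint angles; "joint_vel": joint speeds; "joint_torque": joint torques, N m; "tcp_pos": TCP position; "orientation": TCP orientation; "contact_force": force on the tool from outside, world axes, zero at the start; "torque": the same for the moment, N m; "opening": finger opening in m; "gripper_force": force on a finger pad.
Only numpy, scipy, OpenCV 4.12 (cv2) and the standard library are available. Lean on these libraries where they do the work, as an engineer would, in place of code of your own. Each camera call takes 0.05 s, during which the arm holds its last target. There are 200 camera calls.

## Working session

There is one attempt and no reset: what is moved stays moved. The work goes in short steps, each a Python script; the robot and the scene stay as the last script left them, time stands still between calls to the robot, and variables do not carry over. Pictures are saved under pics/ and viewed, at most 10 in all, crops included, and the job is handed in when it is done.

```bash
mkdir -p pics
python3 - <<'E'
from station import r
import cv2,pickle
d={}
for n in("top","side"):
    s=r.snapshot(n);d[n]=s;cv2.imwrite(f"pics/{n}0.png",s["frame"][:,:,::-1])
    print(n,s["fx"],s["cx"],s["cy"],s["dist_coeffs"],(-s["R"].T@s["t"]))
    print(s["R"])
pickle.dump(d,open("s0.pkl","wb"))
s=r.sense();print(s)
E
```

```text
top 554.4351202121295 328.143028902375 244.19810355929275 [-0.02886706  0.          0.          0.          0.        ] [ 0.22431979 -0.03108097  1.17525836]
[[ 0.07968241 -0.99681146  0.00419773]
 [-0.97479223 -0.07880127 -0.20873539]
 [ 0.20840062  0.01254062 -0.97796315]]
side 574.2440671769491 319.46827020698265 220.05192098467407 [-0.08180929  0.          0.          0.          0.        ] [ 0.33804935 -1.19254906  1.09668235]
[[ 0.99434766 -0.10615619  0.00189533]
 [-0.0687576  -0.65743828 -0.75036478]
 [ 0.08090193  0.74599314 -0.66102126]]
{'clock': 0.1, 'joints': array([ 7.38148962e+01,  5.25825327e+00,  7.05736759e+01, -9.69050286e-04,
        1.04264931e+02, -3.24757875e+00]), 'joint_vel': array([-0.03404105, -0.15678406, -0.10097531, -0.02886747, -0.02321794,
       -0.06544781]), 'joint_torque': array([ 3.12457902e-03, -4.47851086e+01, -4.07574213e+01,  7.02047884e-02,
        2.83012079e-02, -1.36597068e-04]), 'tcp_pos': array([0.13434236, 0.58482556, 0.40363818]), 'orientation': array([-1.79903242e+02, -4.54910938e-03,  1.67062233e+02]), 'contact_force': array([-0.60361953,  1.16313916, -0.16685016]), 'torque': array([ 0.00427847,  0.00428203, -0.03768275]), 'gripper_force': 0.0, 'opening': 0.08799617095293685}
```

View pics/top0.png

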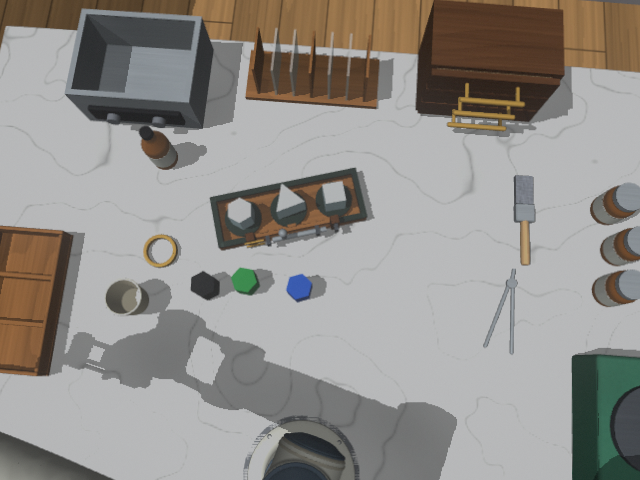

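View pics/side0.png

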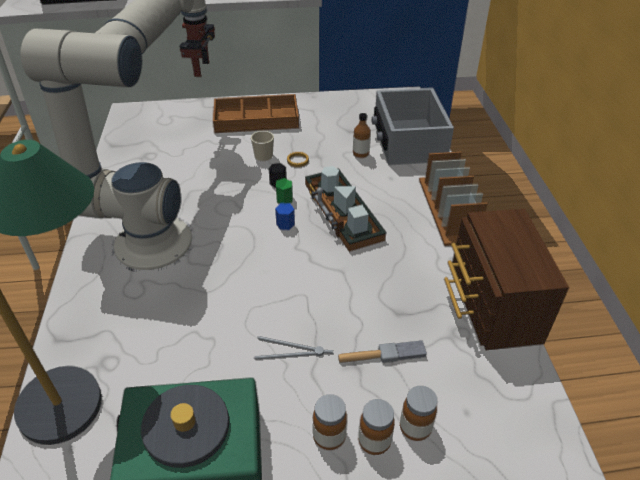

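The top view shows the pen at about (288,208). The glass prisms stand at (240,213), which looks six-sided, (288,203), three-cornered, and (333,196), square. The look-alikes outside the pen are black (205,285), green (245,281) and blue (300,288). I choose (288,203), which is (345,197) in the side view, and check it in one close crop.

Run:
```python
import cv2,pickle,numpy as np
d=pickle.load(open("s0.pkl","rb"))
a=cv2.resize(d["top"]["frame"][160:260,200:380,::-1],None,fx=4.4,fy=4.4,interpolation=cv2.INTER_CUBIC)
cv2.imwrite("pics/crop_top.png",a)
b=cv2.resize(d["side"]["frame"][155:255,290:400,::-1],None,fx=6,fy=6,interpolation=cv2.INTER_CUBIC)
cv2.imwrite("pics/crop_side.png",b)
```

```text
(no output)
```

View pics/crop_top.png

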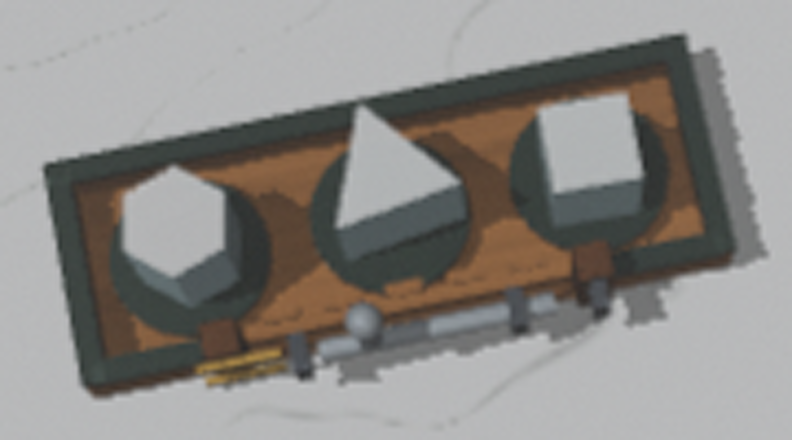

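View pics/crop_side.png

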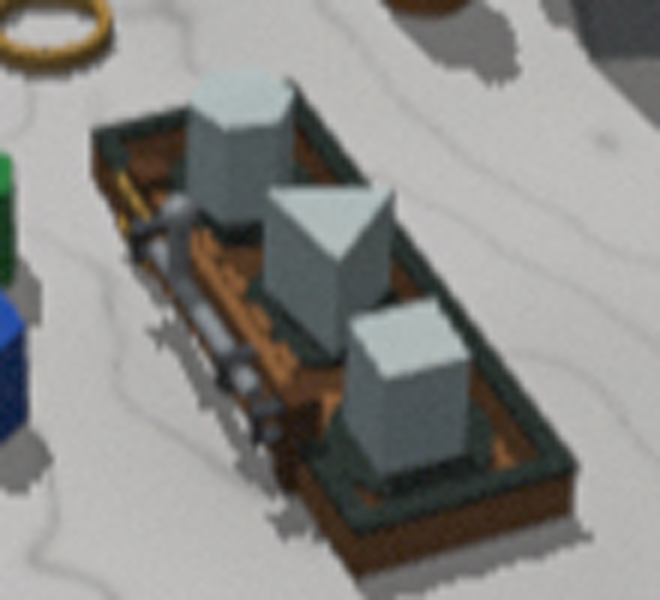

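Both crops confirm that the middle prism has the three-cornered top. In the top crop its corners are at (361,103), (466,188) and (337,229). The knob ball is at (363,323) and the pen's felt corners are at (45,165), (686,37), (733,250) and (92,390).

```bash
cat > h.py <<'E'
import numpy as np,cv2,pickle
def ray(s,uv):
    K=np.array([[s["fx"],0,s["cx"]],[0,s["fy"],s["cy"]],[0,0,1]])
    p=cv2.undistortPoints(np.array(uv,float).reshape(-1,1,2),K,np.array(s["dist_coeffs"]))[:,0]
    return -s["R"].T@s["t"], np.c_[p,np.ones(len(p))]@s["R"]
def onplane(s,uv,z):
    c,d=ray(s,uv); return c+d*((z-c[2])/d[:,2])[:,None]
E
python3 - <<'E'
from h import *
d=pickle.load(open("s0.pkl","rb"));T,S=d["top"],d["side"]
t=lambda a:(np.array(a,float)+.5)/4.4-.5+[200,160]
s=lambda a:(np.array(a,float)+.5)/6-.5+[290,155]
np.set_printoptions(precision=4,suppress=True)
for n,c,f,uvs in(("tri top",T,t,[(361,103),(466,188),(337,229)]),("tri side",S,s,[(268,190),(393,190),(335,258)])):
    X=onplane(c,f(uvs),.08);print(n,X[:,:2].tolist(),X.mean(0),[np.linalg.norm(X[i]-X[i-1]) for i in range(3)])
for n,c,f,uv in(("knob top",T,t,[(363,323)]),("knob side",S,s,[(178,208)])):print(n,onplane(c,f(uv),.083))
P=onplane(T,t([(45,165),(686,37),(733,250),(92,390)]),.033)
print(P,P.mean(0),[np.linalg.norm(P[i]-P[i-1]) for i in range(4)])
y=(P[0]+P[3]-P[1]-P[2])[:2];yaw=np.degrees(np.arctan2(-y[0],y[1]));print("yaw",yaw)
P=onplane(S,s([(93,130),(290,80),(577,468),(360,530)]),.033);print("side pen",P,P.mean(0))
K=onplane(T,t([(363,323)]),.083)[0]
Pc=onplane(T,t([(45,165),(686,37),(733,250),(92,390)]),.033).mean(0)
a=np.radians(yaw);R=np.array([[np.cos(a),-np.sin(a)],[np.sin(a),np.cos(a)]])
print("knob in pen",R.T@(K-Pc)[:2])
for nm,uv in(("hex",[(173,165),(225,193),(225,247),(173,277),(122,252),(123,197)]),("sq",[(538,105),(629,95),(642,182),(552,192)])):
    X=onplane(T,t(uv),.08);print(nm,[R.T@(x-Pc)[:2] for x in X])
E
```

```text
tri top [[0.5789829255161764, 0.0891448461753225], [0.5415676962129656, 0.03625747727056716], [0.516996006989984, 0.09428168015794354]] [0.5458 0.0732 0.08  ] [np.float64(0.062199398162183325), np.float64(0.06478405030159445), np.float64(0.06301250694890821)]
tri side [[0.5202824177197001, 0.09641268438910178], [0.5798256755531048, 0.09024319734323893], [0.544966511338087, 0.04203079071456628]] [0.5484 0.0762 0.08  ] [np.float64(0.05972181207389622), np.float64(0.059862025724363735), np.float64(0.05949451640864102)]
knob top [[0.4726 0.0776 0.083 ]]
knob side [[0.4756 0.0833 0.083 ]]
[[ 0.5503  0.245   0.033 ]
 [ 0.6412 -0.0622  0.033 ]
 [ 0.5346 -0.0924  0.033 ]
 [ 0.4408  0.2086  0.033 ]] [0.5417 0.0747 0.033 ] [np.float64(0.11539190659067107), np.float64(0.32035037761688884), np.float64(0.11081201342242944), np.float64(0.3152669012632249)]
yaw 16.88774990060471
side pen [[ 0.4459  0.2147  0.033 ]
 [ 0.5518  0.2471  0.033 ]
 [ 0.6432 -0.0626  0.033 ]
 [ 0.5387 -0.0928  0.033 ]] [0.5449 0.0766 0.033 ]
knob in pen [-0.0653  0.0228]
hex [array([0.0288, 0.0949]), array([0.0102, 0.0736]), array([-0.0154,  0.0784]), array([-0.0244,  0.1046]), array([-0.0076,  0.1256]), array([0.0184, 0.1205])]
sq [array([ 0.0212, -0.0781]), array([ 0.017, -0.121]), array([-0.0259, -0.1177]), array([-0.0217, -0.0756])]
```

Position estimates:
- **Pen:** centre about (0.543, 0.0755), yaw about 17°.
- **Three-cornered prism:** centre (0.547, 0.0747), sides 60–65 mm against 62 given.
- **Knob:** x = -65 mm in the pen's frame against -66 given, y about +25 mm.

Next I close the fingers and hover above the prism.

Run:
```python
from station import r
from h import *
np.set_printoptions(precision=4,suppress=True)
P=[.547,.0747]
for y in(17,-163):print(y,r.inverse_kinematics([*P,.40],[180,0,y]))
q={y:r.inverse_kinematics([*P,.40],[180,0,y]) for y in(17,-163)}
y=min((k for k in q if q[k] is not None),key=lambda k:abs(q[k][5]))
r.grab(5); r.reach([*P,.40],[180,0,y]); r.servo_line([*P,.277],speed=.12); r.wait(.3)
s=r.sense();print(y,s["clock"],s["tcp_pos"],s["orientation"],s["contact_force"],s["opening"])
ims=[]
for n,(x0,y0,w,h) in(("side",(280,110,120,130)),("top",(200,130,180,130))):
    f=r.snapshot(n)["frame"][y0:y0+h,x0:x0+w,::-1]
    ims.append(cv2.resize(f,None,fx=2.6,fy=4 if 0 else 2.6,interpolation=cv2.INTER_CUBIC))
cv2.imwrite("pics/hover.png",np.hstack(ims))
```

```text
17 [  4.2456  -2.2381  78.5688  -0.     103.6693  77.2456]
-163 [   4.2456   -2.2381   78.5688    0.      103.6693 -102.7544]
17 5.25 [0.5471 0.0747 0.2775] [179.9913  -0.0461  16.9991] [ 0.3537 -0.4785 -0.1726] 0.0006467607720260753
```

View pics/hover.png

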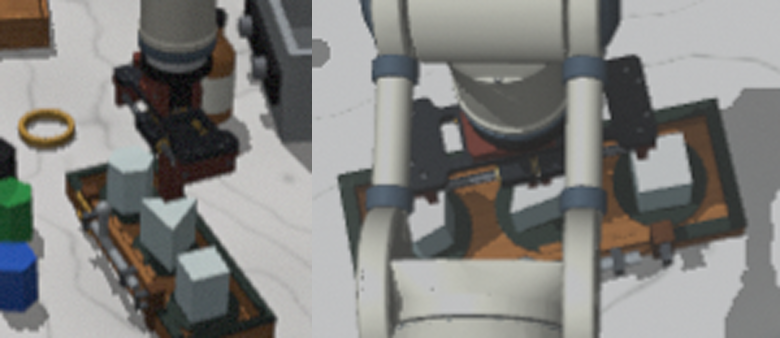

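The closed fingertips, at about (172,195) in the left half, hang just above the three-cornered top at (168,210). They are clear of the other two prisms, so I press now.

Run:
```python
from station import r
from h import *
np.set_printoptions(precision=4,suppress=True)
P=[.547,.0747]
f0=r.sense()["contact_force"]
def st(l):
    s=r.sense();print(l,round(s["clock"],2),s["tcp_pos"],s["contact_force"]-f0);return s
r.servo_line([*P,.264],speed=.03);r.wait(.2);st("above")
z=.264;zc=None
while z>.2535:
    z-=.001;r.servo_line([*P,z],speed=.02);r.wait(.1);s=st("p")
    F=(s["contact_force"]-f0)[2]
    if F>12:print("too much");break
    if zc is None and F>1.2: zc=s["tcp_pos"][2]
    if s["tcp_pos"][2]<.2568 and F>3: break
f=r.snapshot("side")["frame"][120:240,290:400,::-1]
cv2.imwrite("pics/press.png",cv2.resize(f,None,fx=5,fy=5,interpolation=cv2.INTER_CUBIC))
```

```text
above 6.13 [0.5471 0.0747 0.2642] [-0.5418 -0.5394 -0.5532]
p 6.48 [0.547  0.0747 0.263 ] [ 0.1557 -0.777   0.5595]
p 6.83 [0.5471 0.0747 0.2623] [ 0.7998 -0.7684  1.3093]
p 7.18 [0.5471 0.0747 0.2611] [-0.7676  0.0714  2.4847]
p 7.53 [0.547  0.0747 0.2601] [-0.2955 -0.6206  2.4898]
p 7.88 [0.547  0.0747 0.2591] [-0.1993 -0.1961  3.4686]
p 8.23 [0.547  0.0747 0.2581] [ 0.3173 -0.7012  2.5682]
p 8.58 [0.547  0.0747 0.2571] [ 0.0221 -0.585   4.0864]
p 8.93 [0.547  0.0747 0.2561] [ 0.3052 -0.7489  3.8464]
```

View pics/press.png

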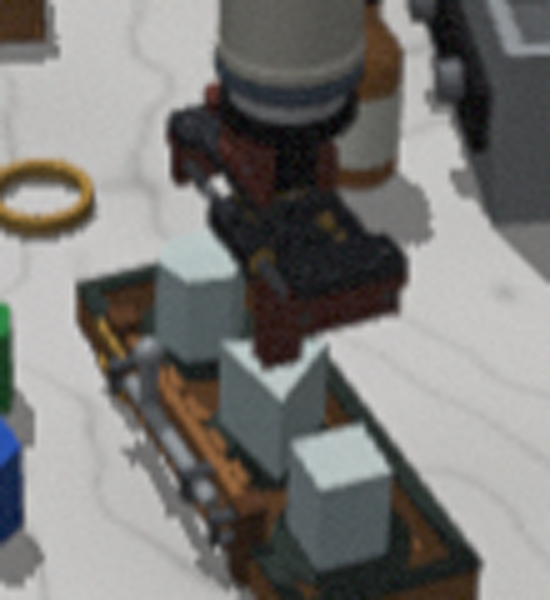

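The fingertip at (277,350) rests on the three-cornered top. Contact began at a TCP height near 0.262 and I went about 6 mm down. The force is about 4 N, as the spring should give, and the neighbours are untouched. Next I let it rise and go beside the knob, on its +y side.

Run:
```python
from station import r
from h import *
np.set_printoptions(precision=4,suppress=True)
P=np.array([.547,.0747]);a=np.radians(17);ey=np.array([-np.sin(a),np.cos(a)])
r.servo_line([*P,.270],speed=.03);r.servo_line([*P,.31],speed=.1)
Q=np.array([.4741,.0804])+.040*ey
r.servo_line([*Q,.31],speed=.12);r.servo_line([*Q,.246],speed=.08);r.wait(.2)
s=r.sense();print(Q,s["clock"],s["tcp_pos"],s["contact_force"])
ims=[]
for n,(x0,y0,w,h) in(("side",(280,110,120,130)),("top",(200,150,180,130))):
    f=r.snapshot(n)["frame"][y0:y0+h,x0:x0+w,::-1]
    ims.append(cv2.resize(f,None,fx=2.6,fy=2.6,interpolation=cv2.INTER_CUBIC))
cv2.imwrite("pics/beside.png",np.hstack(ims))
```

```text
[0.4624 0.1187] 12.2417 [0.4626 0.1187 0.2467] [-0.2815  0.0297  0.5978]
```

View pics/beside.png

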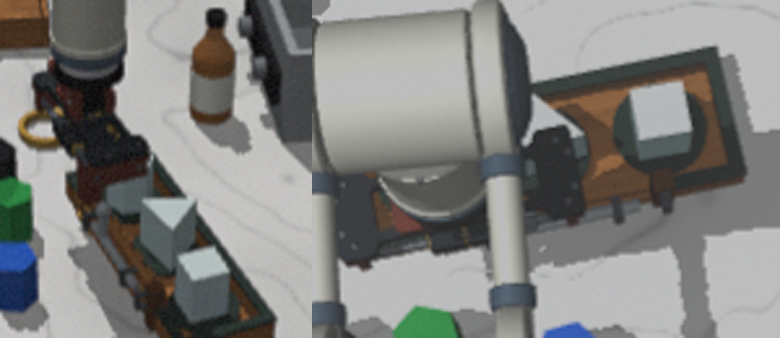

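The fingers stand over the bolt line just behind the knob at (95,208) in the left half, touching nothing. Now I push along the pen's -y until the stop is felt.

Run:
```python
from station import r
from h import *
np.set_printoptions(precision=3,suppress=True)
a=np.radians(17);ey=np.array([-np.sin(a),np.cos(a)]);ex=np.array([np.cos(a),np.sin(a)])
Q=np.array([.4741,.0804])+.040*ey
f0=r.sense()["contact_force"]
def go(d,v):
    r.servo_line([*(Q-d*ey),.246],speed=v);r.wait(.05)
    s=r.sense();F=s["contact_force"]-f0
    print(round(d*1000,1),"moved",round(-(s["tcp_pos"][:2]-Q)@ey*1000,1),round(s["clock"],2),"F",F[:2]@ey,F[:2]@ex,F[2]);return F[:2]@ey
go(.012,.05);go(.030,.05);go(.042,.05)
d=.042
while d<.064:
    d+=.002
    if go(d,.04)>9:break
f=r.snapshot("side")["frame"][120:240,290:400,::-1]
cv2.imwrite("pics/home.png",cv2.resize(f,None,fx=5,fy=5,interpolation=cv2.INTER_CUBIC))
```

```text
12.0 moved 12.2 12.78 F -0.13749695674033233 0.29317813882732496 0.6443025307724205
30.0 moved 30.2 13.34 F -0.1694685444299599 -0.11737903920076956 0.1725261430057293
42.0 moved 42.3 13.78 F -0.16587817803743207 0.7179990142563545 0.19364095793960032
44.0 moved 44.0 14.08 F -0.003218338545034965 -0.5958979777929008 -0.13376686656251915
46.0 moved 46.0 14.38 F 0.6814709512263938 0.741555788497614 -0.275853060512065
48.0 moved 48.1 14.68 F 0.8207080053483252 -0.3725236675119743 -0.7719671503908109
50.0 moved 50.1 14.98 F 0.8599614742304658 0.9940035293365602 0.01635989272783333
52.0 moved 52.1 15.28 F 1.490992083028662 0.26961379449295153 -0.023071956796797667
54.0 moved 54.1 15.58 F 1.5210599986427376 -0.6108666232220225 0.461135019294028
56.0 moved 56.1 15.88 F 1.4707770136499088 -0.13506468103965127 -0.03591139046050019
58.0 moved 57.1 16.18 F 5.937579396578159 -1.0032082729779443 0.1417712721637181
60.0 moved 57.9 16.48 F 12.2519906490341 -1.373867464155119 2.256744249449697
```

View pics/home.png

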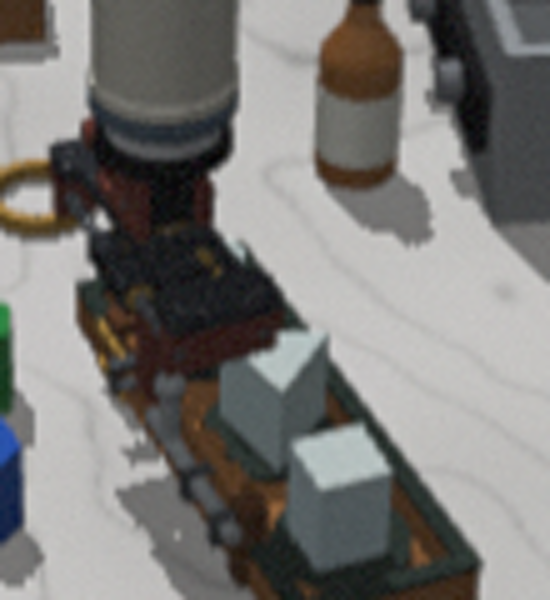

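The force rose sharply to 12 N at 57–58 mm, so a stop has been reached. The knob, now at (168,390), has moved on from (148,350). I withdraw and check the knob's place against the gate.

Run:
```python
from station import r
from h import *
np.set_printoptions(precision=4,suppress=True)
a=np.radians(17);ey=np.array([-np.sin(a),np.cos(a)])
Q=np.array([.4741,.0804])+.040*ey
B=Q-.045*ey
r.servo_line([*B,.246],speed=.06);r.servo_line([*B,.36],speed=.15)
r.move_joints([60,5.2,70.5,0,104.3,60]);r.wait(.2)
s=r.sense();print(s["clock"],s["tcp_pos"],s["contact_force"])
d={n:r.snapshot(n) for n in("top","side")};pickle.dump(d,open("s1.pkl","wb"))
A=cv2.resize(d["top"]["frame"][160:260,200:380,::-1],None,fx=4.4,fy=4.4,interpolation=cv2.INTER_CUBIC)
cv2.imwrite("pics/end_top.png",A)
```

```text
19.875 [0.2708 0.5351 0.405 ] [-0.74    0.1708  0.6482]
```

View pics/end_top.png

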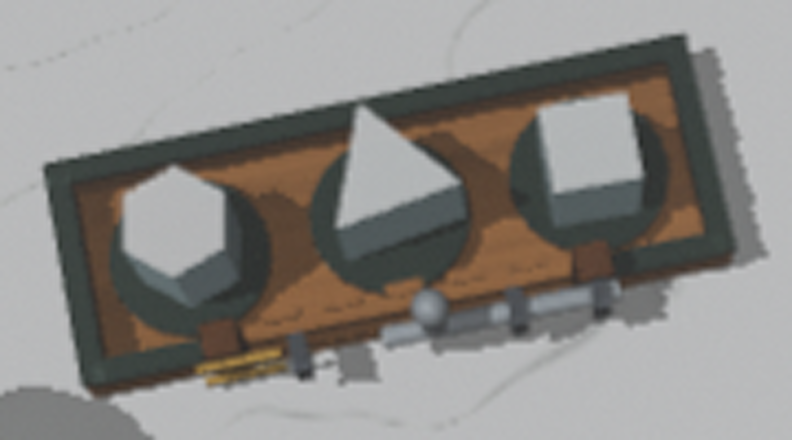

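The knob moved from (363,323) to (430,308), about 32 mm. That puts it at y ≈ -10 mm in the pen's frame, which is home, and the bar now reaches into the far post at (602,297). All three prisms stand exactly where they were, so I hand in.

```bash
python3 -c "
from station import r
print(r.hand_in())"
```

```text
the job is handed in; nothing more can be done
None
```

The job is handed in at about 20 s: I pressed the three-cornered prism about 6 mm down and let it rise, then pushed the bolt home against its stop and withdrew; the last picture showed all three prisms where they were.

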